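# Empty the tumbling barrel and lock it port down

## Task

Empty the bench tumbling barrel, which turns by the star handle at its end: bring its open port round until it faces straight down and all three heat sinks have dropped into the tray underneath. Lock the barrel in that position with the latch lever, swung over and pressed down until its roller sits fully home in the notch of the index disc. Leave the other things on the bench where they are.

Things in the scene. Friction and masses are not known exactly. Their poses are not given: they have to be found in the camera images.
- machine: fixed frame of the bench tumbler: dark base plate 300 (x) x 250 (y) x 10 mm with two upright grey cheek plates, 216 mm high, at y = -91 and +91 mm. Origin: centre of the underside, on the bench; z up, yaw varies. The barrel's axle lies along the machine's y axis, at x = 0, 185 mm above the bench. Star handle at its -y end, index disc and latch at its +y end.
- barrel (a joint): turn of the barrel (rad) about the machine's y axis: 0 = open port straight up, +3.14 or -3.14 = straight down; growing moves the barrel's top towards the machine's +x. Turns both ways (stops only at +-6.2). Stiff bearings, about 0.3 N m of friction: it stays where it is left.
- port (a point): middle of the open side of the hexagonal grey barrel, 77 mm from the axle; turns with the barrel, z points out of the port, y along the axle. Barrel 158 mm long, 154 mm across flats, 178 mm across corners; one whole flat side (83 x 132 mm) is open. Parts inside slide out only when the port is nearly down.
- star_hub (a point): centre of the four-armed star handle, on the axle, 152 mm to -y of the barrel's middle; axes turn with the barrel as port's. Arms 12 mm thick along its +z, -z, +x, -x, each with a black ball knob, diameter 34 mm, centred 100 mm from the hub. 57 mm free between their plane and the cheek plate. A knob can be gripped from above (fingers closing along the axle) within 60 degrees of the top.
- latch (a joint): angle (rad) of the latch lever about latch_pivot, axis along machine y: 0 = roller fully home in a notch, about 0.2 = roller resting on the disc's rim, 1.95 = thrown back on its stop, leaning past upright towards the machine's +x, where its weight keeps it. Swung over towards -x and down, it lowers the roller on top of the disc. Swings freely, about 100 g, no spring.
- latch_pivot (a point): pivot of the latch lever, at machine x = +55, y = +109 mm, 243 mm above the bench.
- latch_bar (a point): point on the lever's handle, a black round bar 14 mm thick, parallel to the axle; the bar reaches from 24 mm to -y of this point (where the lever arm joins it) to 34 mm to +y, clear of the cheek. This point is 82 mm from the pivot's axis and 35 mm to +y of the pivot: at latch = 0 it is 82 mm to machine -x of the pivot and 6 mm above it. Turns with the lever.
- latch_roller (a point): centre of the lever's steel roller, diameter 16 mm, 56 mm from the pivot. It runs on the index disc (diameter 104, 14 mm thick, at machine y = 102 to 116 mm), which has two V notches, 12 mm deep, 23 mm wide: one in line with the port, one opposite (on top when the port is down). Pressing the bar down with 5 to 12 N draws the barrel into line from a few degrees off; then the roller drops home.
- tray: sheet-steel tray 260 (machine x) x 150 x 45 mm, wall 4 mm, standing loose on the base plate under the barrel; origin: centre of its underside.
- sink0: aluminium finned heat sink 60 x 36 x 24 mm (x, y, z), 90 g; origin: centre of its base's underside. Starts inside the barrel.
- sink1: a second heat sink, the same.
- sink2: a third heat sink, the same.
- cover: bystander: the barrel's port cover, a grey plate 88 x 150 mm with a bow handle 35 mm high, taken off and lying on the bench. Origin: centre of its underside.
- meter: bystander: black hand multimeter 160 x 80 x 46 mm. Origin: centre of its underside.
- tape: bystander: white roll of tape, 104 mm diameter, 48 mm high. Origin: centre of its underside.
- supply: bystander: aluminium switching power supply with a perforated top, 160 x 98 x 40 mm. Origin: centre of its underside.
Things that resemble listed ones, but are neither listed nor needed, are in the scene too. Leave any blue look-alike of the sink1 alone.

How it is judged:
By the outcome, as a careful person would: the job done as asked, in the order asked, and still so for the second after the job is handed in, with the robot touching nothing.
It also fails if it takes over 72 s, if anything falls off the work surface, if the arm or the gripper's body presses on something with over 40 N, if the wrist force passes 120 N, or if a joint passes its speed limit or range.

## Robot

A 7-joint arm with a two-finger parallel gripper is mounted at the origin on the work surface. World frame = base frame: x ahead of the robot, y to its left, z up, the work surface at z = 0. Lengths are in m, angles in degrees, forces in N, time in s.
With the tool pointing down it reaches from about 0.425 to 0.875 m from the base axis. Payload 4.7 kg.
Tool frame: the origin (TCP) lies midway between the tips of the shut fingers; the grasp point (between the pads) lies 19 mm behind it; z points along the fingers, y is the direction in which the jaws open and shut (so a half turn about z gives the same grasp; the last joint's range is limited). The gripper opens to 87 mm and grips with 3 to 60 N. Pads are 19 mm wide; open, the fingers measure 117 mm over their backs; the gripper's body (75 mm by 190 mm) begins 51 mm behind the grasp point.
Start: joints at [-66.343, 18.392, -4.016, 83.108, 1.295, 78.541, -3.26], TCP at [0.252, 0.599, 0.223] pointing down, gripper open.
Joint ranges: [-163.93, 163.93], [-17.29, 119.83], [-79.2, 71.16], [3.27, 140.29], [-89.18, 269.18], [5.43, 117.66], [-154.24, 154.24]. Speed limits (degrees/s): [147.25, 147.25, 180, 180, 180, 180, 180].

## Interface

Orientations are given as [roll, pitch, yaw] about the fixed x, y, z axes, in that order (R = Rz(yaw) Ry(pitch) Rx(roll)).
In Python, from cell import env gives the robot as it stands. The module is installed in compiled form; this text tells all that it offers.
- The arm moves only by the tool servo_tool, never from a script. Its argument "plan" is a list of rows, each a list of 3 entries, a list of its own where there are three numbers: the opening, from 0 (shut) to 1 (fully open), then the shift along the tool's x, y, z in cm, then the turn, a rotation vector about the tool's x, y, z in degrees. A call has 1 to 20 rows; each row shifts and turns the pose as measured when the row begins, along the tool's axes as they then stand; what a row does not reach is not made up. A row lasts 1/12 s, in which the tool goes at most 41.7 mm and 7.16 degrees, less where a joint would pass 70% of its speed; a pose out of reach is approached as far as the arm can. A call is refused whole if a number of a shift passes 4.17 or a number of a turn 7.16, either way. A call with a gripper value outside its range is refused whole. The fingers move at their own pace and stop on an object; "force" is the grip in N (left out, the last holds). Time passes only in rows, so rows that do not move let the fingers close. It gives the time, the measured TCP pose, the force and the opening at its end, in the units of the state.
- env.get_obs(): the state, without advancing time (a new reading comes with each control period).
- env.read_camera(name): name is "side" or "top"; returns a dict with "image" (480x640x3 uint8, blue, green, red), "fx", "fy", "cx", "cy" (pixels), "rvec" (rotation vector, rad) and "tvec" (3), from world to camera coordinates, as OpenCV has them. Camera axes: x right, y down, z forward; pixel columns grow to the right and rows downward; lengths in m; the calibration is good to about 2 mm. A picture is of the moment at which its call begins. There is no depth.
- env.sign_off(): hands the job in, once; it reports no verdict.
The state is a dict: "time_s": time; "qpos": joint angles; "joint_velocities": joint speeds; "effort": joint torques, N m; "tool_pos": TCP position; "tool_rot": TCP orientation; "force": force on the tool from outside, world axes, zero at the start; "wrist_torque": the same for the moment, N m; "grip_width": finger opening in m.
Only numpy, scipy, OpenCV 4.12 (cv2) and the standard library are available. Lean on these libraries where they do the work, as an engineer would, in place of code of your own. Each camera call takes 0.05 s, during which the arm holds its last target. There are 200 camera calls.

## Working session

There is one attempt and no reset: what is moved stays moved. The work goes in short steps, Python scripts to look and compute and a tool call to move; the robot and the scene stay as the last step left them, time stands still between calls to the robot, and variables do not carry over. Pictures are saved under pics/ and viewed, about 8 in all and at most 12, crops included, and the job is handed in when it is done.

Besides the shell and the picture viewer there is one more tool, called after "Request:" as a command line: name --argument value ..., lists and objects as JSON in quotes. servo_tool: Moves the arm, as the interface text tells. Its arguments: {"type":"object","properties":{"plan":{"type":"array"},"force":{"type":"number"}},"required":["plan"]}

```bash
ls; mkdir -p pics; python3 - <<'E'
from cell import env
import cv2
o=env.get_obs(); print({k:o[k] for k in('time_s','tool_pos','tool_rot','force','grip_width')})
for n in('side','top'):
    c=env.read_camera(n); cv2.imwrite(f'pics/{n}0.png',c['image']); print(n,c['fx'],c['fy'],c['cx'],c['cy'],c['rvec'],c['tvec'])
E
```

```text
pics
{'time_s': 0.0, 'tool_pos': array([0.25220671, 0.59846685, 0.22143581]), 'tool_rot': array([-1.79888916e+02,  4.95176230e-03,  1.57154590e+02]), 'force': array([ 0.44165231, -0.94506031,  0.09078871]), 'grip_width': 0.08710919166695856}
side 471.3837874969181 471.3837874969181 314.73838468552765 242.2218709963123 [ 2.69175035  0.58316077 -0.11887115] [-0.48363123 -0.14890125  1.35915051]
top 451.55251698092576 451.55251698092576 314.3820051714142 244.0410721368129 [ 2.14070444 -2.13016794  0.19426746] [-0.0344451   0.5513469   1.13074953]
```

View pics/side0.png

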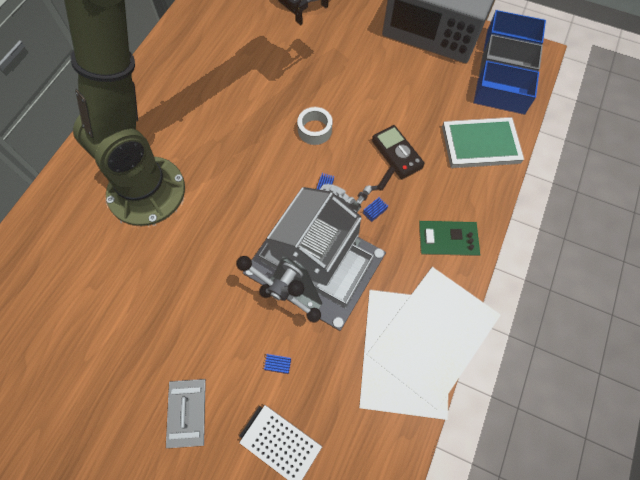

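View pics/top0.png

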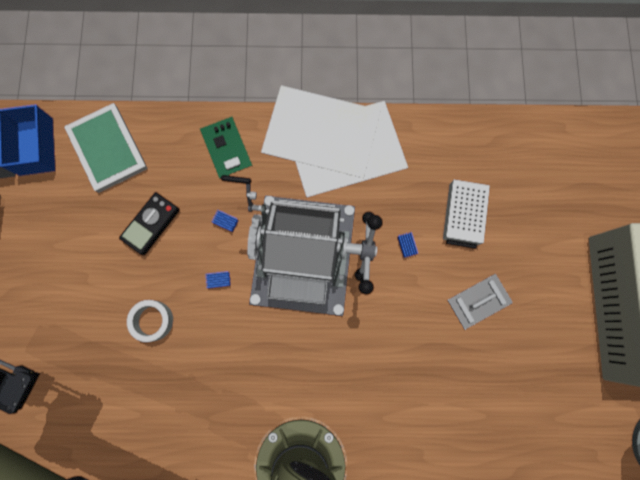

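Top view: the machine is centred near (305,255), with the star at the right (368,250) and the latch bar at (236,180). The blue look-alike sinks are at (225,221), (218,280) and (407,245). Side view: the port shows finned sinks at (320,235), and the knobs are at (244,263), (296,288), (265,290) and (314,314). Next is one close crop of both views.

```bash
cat > h.py <<'E'
import numpy as np, cv2
from cell import env
class Cam:
    def __init__(s,n):
        c=env.read_camera(n); s.im=c['image']; s.K=np.array([[c['fx'],0,c['cx']],[0,c['fy'],c['cy']],[0,0,1.]])
        s.rv=np.array(c['rvec'],float); s.t=np.array(c['tvec'],float); s.R=cv2.Rodrigues(s.rv)[0]; s.C=-s.R.T@s.t
        s.P=s.K@np.c_[s.R,s.t]
    def plane(s,uv,z):
        d=s.R.T@np.linalg.inv(s.K)@np.array([*uv,1.]); return s.C+d*(z-s.C[2])/d[2]
    def proj(s,X): return cv2.projectPoints(np.atleast_2d(np.array(X,float)),s.rv,s.t,s.K,None)[0][:,0]
def tri(a,b,ua,ub):
    X=cv2.triangulatePoints(a.P,b.P,np.array(ua,float).reshape(2,1),np.array(ub,float).reshape(2,1))[:,0]; X=X[:3]/X[3]
    return X, np.linalg.norm(a.proj(X)[0]-ua)+np.linalg.norm(b.proj(X)[0]-ub)
E
python3 - <<'E'
from h import *
s=cv2.imread('pics/side0.png');t=cv2.imread('pics/top0.png')
a=cv2.resize(s[170:340,225:395],(600,600),interpolation=3)[:, :400*1]
a=cv2.resize(s[165:345,225:395],None,fx=2.35,fy=2.35,interpolation=3)
b=cv2.resize(t[155:335,210:395],None,fx=2.1,fy=2.1,interpolation=3)
h=max(a.shape[0],b.shape[0]); 
f=lambda m:cv2.copyMakeBorder(m,0,h-m.shape[0],0,0,0)
m=np.hstack([f(a),f(b)]);print(m.shape);cv2.imwrite('pics/crop0.png',m)
for n,im,(x0,x1,y0,y1) in(('side',s,(225,395,165,345)),('top',t,(210,395,155,335))):
    k=(im.max(2)<35).astype('uint8');k2=np.zeros_like(k);k2[y0:y1,x0:x1]=k[y0:y1,x0:x1]
    _,_,st,ce=cv2.connectedComponentsWithStats(k2)
    for q,c in zip(st[1:],ce[1:]):
        if q[4]>25: print(n,'black',q,c.round(1))
    w=(im.min(2)>170).astype('uint8');k2=np.zeros_like(k);k2[y0:y1,x0:x1]=w[y0:y1,x0:x1]
    _,_,st,ce=cv2.connectedComponentsWithStats(k2)
    for q,c in zip(st[1:],ce[1:]):
        if q[4]>25: print(n,'white',q,c.round(1))
E
```

```text
(423, 788, 3)
side white [321 185  24   9 103] [333.2 188.3]
side white [268 188  35  50  91] [284.9 212.7]
side white [296 193  36  54 114] [312.9 221. ]
side white [343 194  10   8  34] [346.8 198. ]
side white [333 198  23  19  53] [344.3 206.8]
side white [327 218  34  53 113] [343.8 243.6]
side white [306 236  21  12  27] [315.9 241.3]
side white [303 240  21  12  27] [313.1 245.6]
side white [302 242  21  12  26] [311.4 247.6]
side white [299 246  26  21  96] [311.6 255.4]
side white [375 249   9   8  61] [378.7 252.6]
side white [317 251  48  52 962] [343.9 276.1]
side white [346 265  22  38  41] [356.2 283.8]
side white [250 267  22  17  74] [260.5 274.9]
side white [283 269  12  14  86] [288.  275.8]
side white [ 365  290   30   55 1490] [380.4 318.5]
side white [293 299  17  12  36] [301.2 305. ]
side white [333 317  10  10  74] [337.8 321.9]
top black [222 176  28   8  38] [235.6 180.1]
top black [363 213  19  16 166] [371.9 220.5]
top black [355 270  18  23 162] [363.1 283. ]
top white [ 275  155  120   41 2887] [338.9 169.5]
top white [225 158  14  10  89] [231.6 162.4]
top white [265 197   9   8  46] [268.6 199.8]
top white [345 206   9   8  55] [348.8 209.7]
top white [344 244  17   7  66] [351.8 247.3]
top white [251 295   9   9  65] [254.8 298.9]
top white [334 305   9   9  63] [337.8 309.1]
```

View pics/crop0.png

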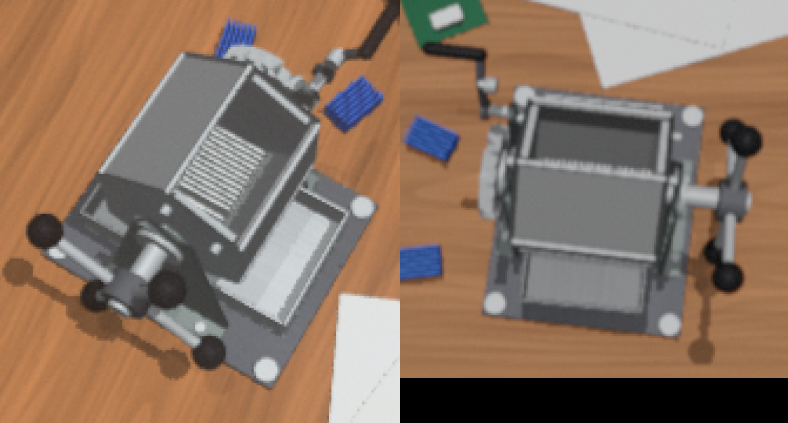

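The crop shows a white sink stack inside the port, with the port tilted toward world +x. There are four knobs, and the latch is thrown back. Next I compute the machine pose and the barrel angle.

```bash
python3 - <<'E'
from h import *
s=Cam('side');t=Cam('top')
D=[t.plane(u,.012) for u in((268.6,199.8),(348.8,209.7),(254.8,298.9),(337.8,309.1))]
print(np.round(D,4)); c=np.mean(D,0)[:2]
ex=(D[0]+D[1]-D[2]-D[3])[:2]; ey=(D[0]+D[2]-D[1]-D[3])[:2]
print('side discs',[s.plane(u,.012).round(4) for u in((378.7,252.6),(337.8,321.9))])
print(c,np.degrees(np.arctan2(ex[1],ex[0])),np.degrees(np.arctan2(-ey[0],ey[1])),np.linalg.norm(ex)/2,np.linalg.norm(ey)/2)
y=np.arctan2(ex[1],ex[0]);R=np.array([[np.cos(y),-np.sin(y)],[np.sin(y),np.cos(y)]])
S=[(244.1,263.3),(265.4,291),(296.5,288.4),(313.9,314.8)];T=[(375.7,221.7),(368.6,217.4),(366.2,286.9),(360,275)]
for a in S:
  for b in T:
    X,e=tri(s,t,a,b)
    if e<8:
      m=R.T@(X[:2]-c); print(a,b,e.round(1),X.round(4),'mach',m.round(4),(X[2]-.185).round(4),'ang',np.degrees(np.arctan2(m[0],X[2]-.185)).round(1))
E
```

```text
[[ 0.6798  0.0937  0.012 ]
 [ 0.6534 -0.1256  0.012 ]
 [ 0.4103  0.1242  0.012 ]
 [ 0.3847 -0.0942  0.012 ]]
side discs [array([0.6788, 0.0924, 0.012 ]), array([ 0.6535, -0.1269,  0.012 ])]
[ 5.32053898e-01 -4.99699286e-04] -6.551131729706206 -6.781178386411715 0.2708743505512558 0.2203517620381225
(244.1, 263.3) (366.2, 286.9) 0.4 [ 0.4266 -0.1427  0.2284] mach [-0.0885 -0.1533] 0.0434 ang -63.9
(265.4, 291) (360, 275) 0.8 [ 0.4664 -0.1463  0.086 ] mach [-0.0486 -0.1523] -0.099 ang -153.8
(296.5, 288.4) (375.7, 221.7) 1.2 [ 0.5622 -0.159   0.273 ] mach [ 0.048 -0.154] 0.088 ang 28.6
(296.5, 288.4) (368.6, 217.4) 7.0 [ 0.5667 -0.1512  0.266 ] mach [ 0.0516 -0.1458] 0.081 ang 32.5
(313.9, 314.8) (368.6, 217.4) 0.2 [ 0.6033 -0.1629  0.1351] mach [ 0.0893 -0.1532] -0.0499 ang 119.2
```

Machine centre is about (0.532, -0.0005) with yaw about -6.65°. The barrel is at about +27.5° and the knobs sit near -63, 28, 118 and -153°. Plan: grip the knob at -63° and carry it over to +60°, then regrip the next knob and bring it to the top. First I lift and yaw.

Request:
servo_tool --plan '[[0.6,[0,0,-3.6],[0,0,-3.24]],[0.6,[0,0,-3.6],[0,0,-3.24]],[0.6,[0,0,-3.6],[0,0,-3.24]],[0.6,[0,0,-3.6],[0,0,-3.24]],[0.6,[0,0,-3.6],[0,0,-3.24]]]' --force 30

```text
time_s: 0.62
tool_pos: [0.2508, 0.5945, 0.3943]
tool_rot: [-178.5, -0.4, 174.0]
force: [-0.3, 1.9, -0.1]
grip_width: 0.0619
```

Request:
servo_tool --plan '[[0.6,[-1.2,-3.8,0],[0,0,0]],[0.6,[-1.2,-3.8,0],[0,0,0]],[0.6,[-1.2,-3.8,0],[0,0,0]],[0.6,[-1.2,-3.8,0],[0,0,0]],[0.6,[-1.2,-3.8,0],[0,0,0]],[0.6,[-1.2,-3.8,0],[0,0,0]],[0.6,[-1.2,-3.8,0],[0,0,0]],[0.6,[-1.2,-3.8,0],[0,0,0]],[0.6,[-1.2,-3.8,0],[0,0,0]],[0.6,[-1.2,-3.8,0],[0,0,0]],[0.6,[-1.2,-3.8,0],[0,0,0]],[0.6,[-1.2,-3.8,0],[0,0,0]],[0.6,[-1.2,-3.8,0],[0,0,0]],[0.6,[-1.2,-3.8,0],[0,0,0]],[0.6,[-1.2,-3.8,0],[0,0,0]],[0.6,[-1.2,-3.8,0],[0,0,0]]]'

```text
time_s: 1.95
tool_pos: [0.3823, -0.0201, 0.404]
tool_rot: [-179.8, -0.3, 175.2]
force: [0.8, 1.3, 0.6]
grip_width: 0.0522
```

```bash
cat > st.py <<'E'
import sys,numpy as np
from cell import env
from scipy.spatial.transform import Rotation as Ro
# usage: st.py mx my z yaw  (target in machine frame for the grasp point, tool straight down; z of grasp point)
o=env.get_obs(); R=Ro.from_euler('xyz',o['tool_rot'],degrees=True).as_matrix(); p=np.array(o['tool_pos'])
M=Ro.from_euler('z',-6.65,degrees=True).as_matrix(); c=np.array([.532,-.0005,0])
g=p-R[:,2]*.019; m=M.T@(g-c)
print('t',round(o['time_s'],2),'grasp mach',m.round(4),'rot',np.round(o['tool_rot'],1),'F mach',(M.T@np.array(o['force'])).round(1),'w',round(o['grip_width'],4),'q',np.round(o['qpos'],0))
print('knob ang',np.degrees(np.arctan2(m[0],m[2]-.185)).round(1),'rad',np.hypot(m[0],m[2]-.185).round(4))
if len(sys.argv)>4:
    mx,my,z,yaw=map(float,sys.argv[1:5]); Rt=Ro.from_euler('xyz',[180,0,yaw],degrees=True).as_matrix()
    tcp=c+M@[mx,my,z]+Rt[:,2]*.019
    print('shift cm (tool)',(R.T@(tcp-p)*100).round(2),'turn',np.degrees(Ro.from_matrix(R.T@Rt).as_rotvec()).round(2))
E
python3 st.py -.0885 -.153 .30 173.35
```

```text
t 1.95 grasp mach [-0.1463 -0.0367  0.423 ] rot [-179.8   -0.3  175.2] F mach [0.6 1.4 0.6] w 0.0522 q [-15. -16.  10.  98.   3.  99.  81.]
knob ang -31.6 rad 0.2794
shift cm (tool) [ -5.49 -11.75  12.31] turn [-0.23 -0.33  1.86]
```

Request:
servo_tool --plan '[[0.6,[-1.2,-2.7,1.5],[0,0,0.5]],[0.6,[-1.2,-2.7,1.5],[0,0,0.5]],[0.6,[-1.2,-2.7,1.5],[0,0,0.5]],[0.6,[-1.2,-2.7,1.5],[0,0,0.4]],[0.6,[-0.5,-0.9,1.0],[0,0,0]],[0.6,[0,0,0],[0,0,0]]]'

```text
time_s: 2.45
tool_pos: [0.4219, -0.1605, 0.3327]
tool_rot: [-179.7, 0.0, 172.1]
force: [-0.5, -0.1, -1.2]
grip_width: 0.0522
```

```bash
python3 st.py -.0885 -.153 .229 173.35
```

```text
t 2.45 grasp mach [-0.0909 -0.1716  0.3517] rot [-179.7    0.   172.1] F mach [-0.5 -0.2 -1.2] w 0.0522 q [-10. -10.  24. 100.   4.  89.  96.]
knob ang -28.6 rad 0.1898
shift cm (tool) [-0.19  1.93 12.26] turn [-0.3   0.   -1.29]
```

Request:
servo_tool --plan '[[0.6,[-0.1,1.0,0.5],[0,0,-0.6]],[0.6,[-0.1,1.0,1.5],[0,0,-0.6]],[0.6,[0,0,2.5],[0,0,0]],[0.6,[0,0,2.5],[0,0,0]],[0.6,[0,0,2.5],[0,0,0]],[0.6,[0,0,1.5],[0,0,0]],[0.6,[0,0,1.0],[0,0,0]],[0.6,[0,0,0],[0,0,0]]]'

```text
time_s: 3.12
tool_pos: [0.4293, -0.1324, 0.2129]
tool_rot: [-179.4, 0.5, 174.2]
force: [2.2, -7.5, -4.0]
grip_width: 0.0522
```

```bash
python3 st.py -.0885 -.153 .23 173.35; python3 -c "
from h import *
s=Cam('side').im[190:340,200:400];cv2.imwrite('pics/g1.png',cv2.resize(s,None,fx=4,fy=4))"
```

```text
t 3.12 grasp mach [-0.0869 -0.1427  0.2319] rot [-179.4    0.5  174.2] F mach [ 3.1 -7.2 -4. ] w 0.0522 q [-11.  -8.  22. 112.   4.  75.  95.]
knob ang -61.6 rad 0.0987
shift cm (tool) [ 0.2 -1.   0.2] turn [-0.64  0.54  0.88]
```

View pics/g1.png

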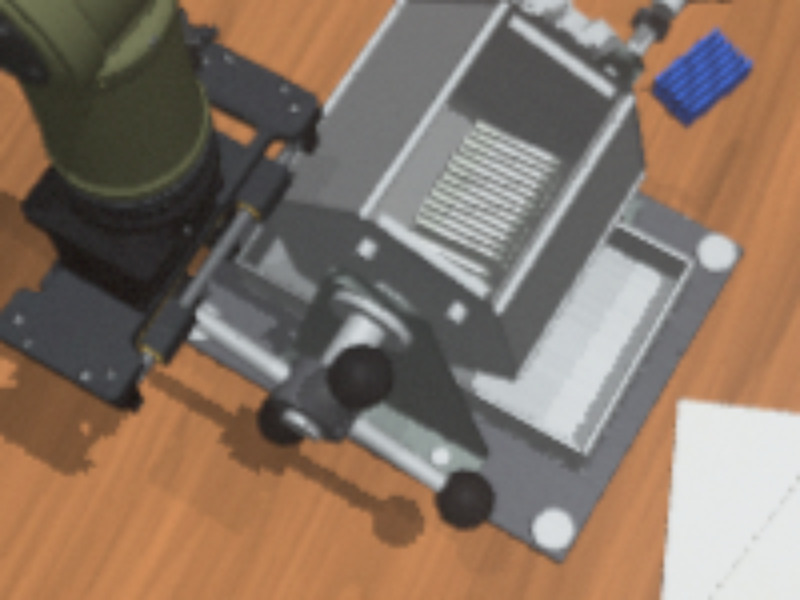

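The gripper is over the knob but about 10 mm too far toward +y, with one finger touching the knob. I centre it, then close.

Request:
servo_tool --plan '[[0.6,[0.1,-0.8,0.1],[0,0,0.4]],[0.6,[0.1,-0.3,0.1],[0,0,0.4]],[0.4,[0,0,0],[0,0,0]],[0,[0,0,0],[0,0,0]],[0,[0,0,0],[0,0,0]],[0,[0,0,0],[0,0,0]]]' --force 25

```text
time_s: 3.67
tool_pos: [0.4267, -0.1416, 0.2129]
tool_rot: [-179.0, 0.7, 173.9]
force: [1.0, -12.3, -3.3]
grip_width: 0.0329
```

```bash
python3 st.py -.0885 -.153 .23 173.35
```

```text
t 3.67 grasp mach [-0.0885 -0.152   0.2319] rot [-179.     0.7  173.9] F mach [  2.4 -12.1  -3.3] w 0.0329 q [-10.  -8.  23. 112.   4.  74.  95.]
knob ang -62.1 rad 0.1001
shift cm (tool) [ 0.03 -0.06  0.19] turn [-0.99  0.72  0.54]
```

Request:
servo_tool --plan '[[0,[-0.37,0,-0.6],[0,0,0]],[0,[-0.37,0,-0.6],[0,0,0]],[0,[-0.45,0,-0.54],[0,0,0]],[0,[-0.45,0,-0.54],[0,0,0]],[0,[-0.52,0,-0.47],[0,0,0]],[0,[-0.52,0,-0.47],[0,0,0]]]'

```text
time_s: 4.17
tool_pos: [0.4452, -0.1439, 0.2433]
tool_rot: [-179.0, -0.7, 173.8]
force: [-5.1, -1.9, -2.1]
grip_width: 0.0324
```

```bash
python3 st.py
```

```text
t 4.17 grasp mach [-0.0694 -0.1521  0.2623] rot [-179.    -0.7  173.8] F mach [-4.8 -2.5 -2.1] w 0.0324 q [-11.  -5.  23. 106.   3.  79.  96.]
knob ang -41.9 rad 0.1039
```

Request:
servo_tool --plan '[[0,[-0.72,0,-0.32],[0,0,0]],[0,[-0.72,0,-0.32],[0,0,0]],[0,[-0.7,0,-0.36],[0,0,0]],[0,[-0.7,0,-0.36],[0,0,0]],[0,[-0.73,0,-0.28],[0,0,0]],[0,[-0.73,0,-0.28],[0,0,0]],[0,[-0.76,0,-0.19],[0,0,0]],[0,[-0.76,0,-0.19],[0,0,0]]]'

```text
time_s: 4.83
tool_pos: [0.4896, -0.149, 0.2709]
tool_rot: [-179.1, -3.2, 173.7]
force: [-6.1, -1.8, -1.0]
grip_width: 0.032
```

```bash
python3 st.py
```

```text
t 4.83 grasp mach [-0.0238 -0.1521  0.2898] rot [-179.1   -3.2  173.7] F mach [-5.9 -2.5 -1. ] w 0.032 q [-10.   2.  24.  97.   0.  84.  98.]
knob ang -12.8 rad 0.1075
```

```bash
python3 st.py 0.0 -.152 .286 173.35;python3 -c "
from h import *
a=Cam('side').im[190:340,225:395];b=Cam('top').im[160:310,220:390];cv2.imwrite('pics/g2.png',cv2.resize(np.hstack([a,b]),None,fx=2.35,fy=2.35,interpolation=3))"
```

```text
t 4.83 grasp mach [-0.0238 -0.1521  0.2898] rot [-179.1   -3.2  173.7] F mach [-5.9 -2.5 -1. ] w 0.032 q [-10.   2.  24.  97.   0.  84.  98.]
knob ang -12.8 rad 0.1075
shift cm (tool) [-2.51  0.03  0.25] turn [-0.94 -3.2   0.37]
```

View pics/g2.png

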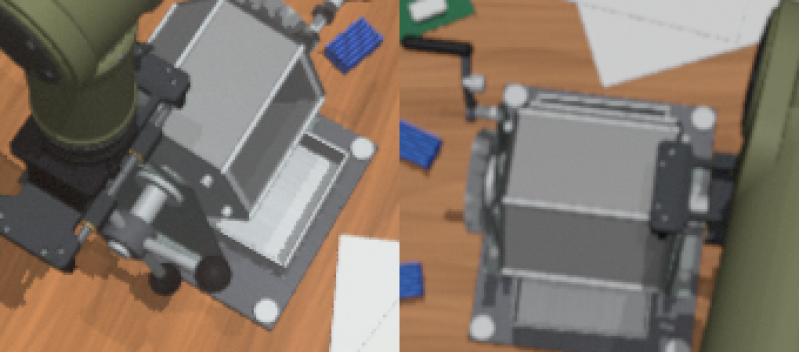

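Request:
servo_tool --plan '[[0,[-0.88,0,0.1],[0,-0.8,0]],[0,[-0.88,0,0.13],[0,-0.8,0]],[0,[-0.88,0,0.13],[0,-0.8,0]],[0,[-0.78,0,0.12],[0,-0.6,0]],[0,[-0.78,0,0.12],[0,-0.6,0]],[0,[-0.75,0,0.17],[0,-0.6,0]],[0,[-0.75,0,0.17],[0,-0.4,0]],[0,[-0.72,0,0.26],[0,-0.4,0]],[0,[-0.72,0,0.26],[0,-0.4,0]]]' --force 35

```text
time_s: 5.68
tool_pos: [0.571, -0.1537, 0.2652]
tool_rot: [-179.4, 3.4, 174.0]
force: [-0.7, -0.3, -0.5]
grip_width: 0.0004
```

```bash
python3 st.py 0.05 -.152 .27 173.35
```

```text
t 5.68 grasp mach [ 0.0553 -0.1474  0.2841] rot [-179.4    3.4  174. ] F mach [-0.7 -0.4 -0.5] w 0.0004 q [-10.   8.  25.  92.  -3.  77.  99.]
knob ang 29.2 rad 0.1135
shift cm (tool) [ 0.74 -0.41  1.38] turn [-0.62  3.45  0.66]
```

The knob slipped out of the top of the jaws. I lift clear and remeasure the knobs.

Request:
servo_tool --plan '[[0.3,[0,0,-3.0],[0,1.7,0]],[0.6,[0,0,-3.0],[0,1.7,0]],[0.6,[2.0,-1.5,-2.0],[0,0,0]],[0.6,[3.0,-3.0,0],[0,0,0]],[0.6,[3.0,-3.0,0],[0,0,0]],[0.6,[3.0,-3.0,0],[0,0,0]],[0.6,[3,-3,0],[0,0,0]]]'

```text
time_s: 6.27
tool_pos: [0.4229, -0.2655, 0.3419]
tool_rot: [-179.3, -0.6, 175.3]
force: [1.0, -0.1, 0.7]
grip_width: 0.0394
```

```bash
python3 st.py; python3 - <<'E'
from h import *
S=Cam('side');T=Cam('top')
cv2.imwrite('pics/s3.png',S.im);cv2.imwrite('pics/t3.png',T.im)
M=cv2.Rodrigues(np.array([0,0,np.radians(-6.65)]))[0];c=np.array([.532,-.0005,0])
a=cv2.resize(S.im[190:340,225:395],None,fx=2.35,fy=2.35,interpolation=3);b=cv2.resize(T.im[170:320,320:420],None,fx=2.35,fy=2.35,interpolation=3)
cv2.imwrite('pics/g3.png',np.hstack([a,b]))
E
```

```text
t 6.27 grasp mach [-0.0774 -0.2757  0.3609] rot [-179.3   -0.6  175.3] F mach [1.  0.1 0.7] w 0.0394 q [ -3.  -3.  30.  93.   2.  90. 113.]
knob ang -23.8 rad 0.1922
```

View pics/g3.png

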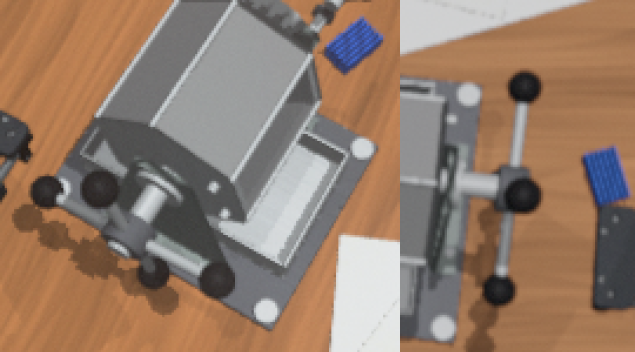

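```bash
cat > kn.py <<'E'
from h import *
def kn(pairs,S,T):
    M=cv2.Rodrigues(np.array([0,0,np.radians(-6.65)]))[0];c=np.array([.532,-.0005,0])
    for a,b in pairs:
        X,e=tri(S,T,a,b);m=M.T@(X-c);print(m.round(4),'err',round(e,1),'ang',np.degrees(np.arctan2(m[0],m[2]-.185)).round(1),'rad',np.hypot(m[0],m[2]-.185).round(4))
E
python3 - <<'E'
from kn import *
kn([((267.1,270),(372.8,251.7)),((244.6,271.3),(362.6,293.8)),((317.3,308.7),(373.2,207))],Cam('side'),Cam('top'))
E
python3 st.py -.02 -.153 .36 173.35
```

```text
[-0.0201 -0.1538  0.2866] err 0.5 ang -11.2 rad 0.1036
[-0.0985 -0.154   0.1606] err 0.9 ang -103.9 rad 0.1014
[ 0.0979 -0.1532  0.2062] err 0.8 ang 77.8 rad 0.1002
t 6.47 grasp mach [-0.0771 -0.2757  0.3614] rot [-179.4   -0.5  175.1] F mach [0.9 0.5 0.3] w 0.0501 q [ -3.  -3.  30.  93.   2.  90. 112.]
knob ang -23.6 rad 0.1925
shift cm (tool) [-6.09 12.12 -0.04] turn [-0.6  -0.53  1.72]
```

Request:
servo_tool --plan '[[0.6,[-1.5,3.0,0],[0,0,0.5]],[0.6,[-1.5,3.0,0],[0,0,0.5]],[0.6,[-1.5,3.0,0],[0,0,0.4]],[0.6,[-1.5,2.5,0],[0,0,0]],[0.6,[-0.1,0.2,0],[0,0,0]],[0.6,[0,0,0],[0,0,0]]]' --force 50

```text
time_s: 6.97
tool_pos: [0.5042, -0.1438, 0.3376]
tool_rot: [-179.5, -0.6, 174.0]
force: [0.1, -1.2, 0.2]
grip_width: 0.0522
```

```bash
python3 st.py -.021 -.1535 .277 173.35
```

```text
t 6.97 grasp mach [-0.0109 -0.1454  0.3566] rot [-179.5   -0.6  174. ] F mach [ 0.2 -1.2  0.2] w 0.0522 q [-10.   1.  23.  90.   0.  89.  97.]
knob ang -3.6 rad 0.1719
shift cm (tool) [ 0.93 -0.71  7.98] turn [-0.51 -0.56  0.69]
```

Request:
servo_tool --plan '[[0.6,[0.9,-0.7,0.5],[0,0,0.5]],[0.6,[0,0,2.0],[0,0,0]],[0.6,[0,0,2.5],[0,0,0]],[0.6,[0,0,2.0],[0,0,0]],[0.6,[0,0,0.8],[0,0,0]],[0.6,[0,0,0],[0,0,0]]]'

```text
time_s: 7.47
tool_pos: [0.4968, -0.1471, 0.2552]
tool_rot: [-179.4, -0.6, 174.1]
force: [-0.4, 0.2, 0.3]
grip_width: 0.0522
```

```bash
python3 st.py -.021 -.1535 .277 173.35
```

```text
t 7.47 grasp mach [-0.0178 -0.1495  0.2742] rot [-179.4   -0.6  174.1] F mach [-0.5  0.2  0.3] w 0.0522 q [-10.   1.  23.  99.   0.  80.  98.]
knob ang -11.3 rad 0.0909
shift cm (tool) [ 0.31 -0.38 -0.28] turn [-0.58 -0.6   0.71]
```

Request:
servo_tool --plan '[[0.3,[0.3,-0.4,0],[0,0,0.5]],[0,[0,0,0],[0,0,0]],[0,[0,0,0],[0,0,0]],[0,[0,0,0],[0,0,0]],[0,[-0.75,0,-0.05],[0,-0.3,0]],[0,[-0.75,0,0],[0,-0.3,0]],[0,[-0.75,0,0],[0,-0.3,0]],[0,[-0.75,0,0.05],[0,-0.3,0]]]' --force 50

```text
time_s: 8.13
tool_pos: [0.5154, -0.1521, 0.2595]
tool_rot: [-179.7, -0.4, 173.5]
force: [-7.8, 2.3, 2.9]
grip_width: 0.0312
```

```bash
python3 st.py 0 -.1535 .277 173.35
```

```text
t 8.13 grasp mach [ 0.0012 -0.1524  0.2785] rot [-179.7   -0.4  173.5] F mach [-8.   1.4  2.9] w 0.0312 q [-9.  4. 24. 97. -1. 80. 98.]
knob ang 0.7 rad 0.0935
shift cm (tool) [ 0.11 -0.1   0.15] turn [-0.26 -0.42  0.19]
```

Request:
servo_tool --plan '[[0,[-0.78,0,0.05],[0,-0.2,0]],[0,[-0.78,0,0.1],[0,-0.2,0]],[0,[-0.77,0,0.16],[0,-0.2,0]],[0,[-0.76,0,0.2],[0,-0.2,0]],[0,[-0.72,0,0.25],[0,-0.2,0]]]'

```text
time_s: 8.55
tool_pos: [0.5439, -0.1552, 0.2551]
tool_rot: [-180.0, -0.7, 173.5]
force: [-6.1, 2.3, 4.0]
grip_width: 0.0308
```

```bash
python3 st.py 0.05 -.1535 .264 173.35
```

```text
t 8.55 grasp mach [ 0.03   -0.1523  0.2741] rot [-180.    -0.7  173.5] F mach [-6.4  1.6  4. ] w 0.0308 q [-8.  8. 24. 93. -3. 81. 99.]
knob ang 18.6 rad 0.094
shift cm (tool) [-2.04 -0.12  0.98] turn [-0.03 -0.72  0.15]
```

Request:
servo_tool --plan '[[0,[-0.73,0,0.3],[0,-0.3,0]],[0,[-0.7,0,0.34],[0,-0.3,0]],[0,[-0.68,0,0.38],[0,-0.3,0]],[0,[-0.65,0,0.43],[0,-0.3,0]],[0,[-0.62,0,0.47],[0,-0.3,0]],[0,[-0.58,0,0.52],[0,-0.3,0]]]'

```text
time_s: 9.05
tool_pos: [0.5774, -0.159, 0.2383]
tool_rot: [179.8, 0.3, 173.5]
force: [-5.0, 1.0, 6.1]
grip_width: 0.0306
```

```bash
python3 st.py 0.0819 -.1535 .236 173.35
```

```text
t 9.05 grasp mach [ 0.0633 -0.1522  0.2573] rot [179.8   0.3 173.5] F mach [-5.1  0.4  6.1] w 0.0306 q [ -8.  12.  24.  91.  -5.  78. 101.]
knob ang 41.2 rad 0.0961
shift cm (tool) [-1.83 -0.14  2.14] turn [0.19 0.33 0.15]
```

Request:
servo_tool --plan '[[0,[-0.54,0,0.58],[0,0,0]],[0,[-0.5,0,0.6],[0,0,0]],[0,[-0.46,0,0.64],[0,0,0]],[0,[-0.42,0,0.68],[0,0,0]],[0,[-0.38,0,0.7],[0,0,0]]]'

```text
time_s: 9.47
tool_pos: [0.5999, -0.1615, 0.2155]
tool_rot: [179.7, 0.3, 173.6]
force: [-3.4, 0.9, 6.0]
grip_width: 0.0308
```

```bash
python3 st.py
```

```text
t 9.47 grasp mach [ 0.086  -0.1522  0.2345] rot [179.7   0.3 173.6] F mach [-3.5  0.5  6. ] w 0.0308 q [ -7.  15.  24.  89.  -7.  76. 101.]
knob ang 60.0 rad 0.0992
```

Request:
servo_tool --plan '[[0.6,[0,0,0],[0,0,0]],[0.6,[0,0,0],[0,0,0]],[0.6,[0,0,-2.0],[0,0,0]],[0.6,[0,0,-3.5],[0,0,0]],[0.6,[0,0,-3.5],[0,0,0]],[0.6,[0,0,-3.5],[0,0,0]],[0.6,[3.0,-3,0],[0,0,0]],[0.6,[3.0,-3,0],[0,0,0]],[0.6,[3.0,-3,0],[0,0,0]]]'

```text
time_s: 10.22
tool_pos: [0.5076, -0.2335, 0.3479]
tool_rot: [179.7, 0.7, 174.7]
force: [-0.3, -0.9, 1.2]
grip_width: 0.052
```

```bash
python3 st.py -.0515 -.1535 .355 173.35; python3 - <<'E'
from h import *
S=Cam('side');T=Cam('top')
a=cv2.resize(S.im[190:340,225:395],None,fx=2.35,fy=2.35,interpolation=3);b=cv2.resize(T.im[170:320,320:420],None,fx=2.35,fy=2.35,interpolation=3)
cv2.imwrite('pics/g4.png',np.hstack([a,b]))
E
```

```text
t 10.22 grasp mach [ 0.0025 -0.2343  0.3669] rot [179.7   0.7 174.7] F mach [-0.2 -1.   1.2] w 0.052 q [ -3.   5.  27.  86.  -3.  89. 109.]
knob ang 0.8 rad 0.182
shift cm (tool) [5.24 8.19 1.17] turn [0.29 0.73 1.38]
```

View pics/g4.png

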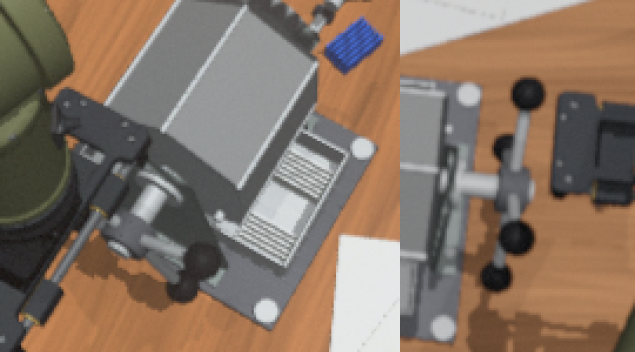

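Two sinks are already visible in the tray, at side-crop (300,175) and (262,240). I place the top knob from the top view on the r = 0.1 circle.

```bash
python3 - <<'E'
from h import *
T=Cam('top');M=cv2.Rodrigues(np.array([0,0,np.radians(-6.65)]))[0];c=np.array([.532,-.0005,0])
for uv,r in(((369.8,271.3),(-45,-10)),((374,209.6),(45,80))):
    A=np.radians(np.arange(*r,.5)); X=np.array([c+M@[.1*np.sin(a),-.153,.1*np.cos(a)+.184] for a in A])
    d=np.linalg.norm(T.proj(X)-uv,axis=1);i=d.argmin();print(np.degrees(A[i]),d[i])
E
```

```text
-35.5 0.423548641038597
55.5 0.29779067330518283
```

Request:
servo_tool --plan '[[0.6,[1.3,2.0,0.3],[0,0.2,0.4]],[0.6,[1.3,2.0,0.3],[0,0.2,0.4]],[0.6,[1.3,2.0,0.3],[0,0.2,0.3]],[0.6,[1.3,1.8,0.2],[0,0,0.2]],[0.6,[0,0,0],[0,0,0]]]'

```text
time_s: 10.78
tool_pos: [0.4623, -0.1493, 0.3382]
tool_rot: [179.7, 0.3, 172.7]
force: [0.8, 0.1, 1.3]
grip_width: 0.052
```

```bash
python3 st.py -.0515 -.1525 .264 173.35
```

```text
t 10.78 grasp mach [-0.0521 -0.156   0.3572] rot [179.7   0.3 172.7] F mach [0.7 0.2 1.3] w 0.052 q [-8. -5. 22. 95.  1. 89. 96.]
knob ang -16.8 rad 0.1799
shift cm (tool) [0.01 0.28 9.32] turn [ 0.32  0.31 -0.68]
```

Request:
servo_tool --plan '[[0.6,[0.5,0.3,1.0],[0,0,-0.6]],[0.6,[0,0,2.3],[0,0,0]],[0.6,[0,0,2.5],[0,0,0]],[0.6,[0,0,2.3],[0,0,0]],[0.6,[0,0,1.4],[0,0,0]],[0.6,[0,0,0.2],[0,0,0]]]'

```text
time_s: 11.28
tool_pos: [0.4645, -0.1401, 0.2419]
tool_rot: [179.6, 1.0, 173.9]
force: [-0.3, 1.1, -0.2]
grip_width: 0.0527
```

```bash
python3 st.py -.0574 -.1525 .259 173.35
```

```text
t 11.28 grasp mach [-0.0512 -0.1466  0.2609] rot [179.6   1.  173.9] F mach [-0.4  1.1 -0.2] w 0.0527 q [ -9.  -4.  22. 105.   1.  77.  97.]
knob ang -34.0 rad 0.0916
shift cm (tool) [ 0.66 -0.6   0.18] turn [0.38 0.96 0.6 ]
```

Request:
servo_tool --plan '[[0.6,[0.6,-0.6,0.1],[0,0.8,0.5]],[0.3,[0.1,0,0],[0,0,0]],[0,[0,0,0],[0,0,0]],[0,[0,0,0],[0,0,0]],[0,[0,0,0],[0,0,0]],[0,[-0.66,0,-0.36],[0,-0.2,0]],[0,[-0.68,0,-0.31],[0,-0.2,0]],[0,[-0.71,0,-0.27],[0,-0.2,0]],[0,[-0.73,0,-0.22],[0,-0.2,0]]]' --force 50

```text
time_s: 12.03
tool_pos: [0.4792, -0.1475, 0.2547]
tool_rot: [179.5, -0.0, 173.5]
force: [-7.0, 1.0, 2.7]
grip_width: 0.0315
```

```bash
python3 st.py -.0 -.1525 .278 173.35
```

```text
t 12.03 grasp mach [-0.0354 -0.1523  0.2737] rot [179.5  -0.  173.5] F mach [-7.   0.2  2.7] w 0.0315 q [ -8.  -1.  23. 102.  -0.  80.  98.]
knob ang -21.8 rad 0.0955
shift cm (tool) [-3.55 -0.04 -0.43] turn [ 0.52 -0.03  0.12]
```

Request:
servo_tool --plan '[[0,[-0.74,0,-0.2],[0,-0.2,0]],[0,[-0.74,0,-0.15],[0,-0.2,0]],[0,[-0.75,0,-0.11],[0,-0.2,0]],[0,[-0.75,0,-0.06],[0,-0.2,0]],[0,[-0.75,0,-0.02],[0,-0.2,0]]]'

```text
time_s: 12.45
tool_pos: [0.5106, -0.1511, 0.2613]
tool_rot: [179.4, -0.1, 173.4]
force: [-4.7, 0.9, 0.4]
grip_width: 0.0311
```

```bash
python3 st.py -.0 -.1525 .278 173.35
```

```text
t 12.45 grasp mach [-0.0037 -0.1523  0.2803] rot [ 1.794e+02 -1.000e-01  1.734e+02] F mach [-4.8  0.4  0.4] w 0.0311 q [-8.  3. 23. 97. -2. 80. 99.]
knob ang -2.3 rad 0.0953
shift cm (tool) [-0.38 -0.05  0.23] turn [ 0.64 -0.15  0.09]
```

Request:
servo_tool --plan '[[0,[-0.4,0,0],[0,0,0]],[0,[-0.15,0,0],[0,0,0]],[0,[0,0,0],[0,0,0]]]'

```text
time_s: 12.7
tool_pos: [0.5153, -0.1517, 0.2614]
tool_rot: [179.4, -0.5, 173.5]
force: [-1.8, 1.4, -0.6]
grip_width: 0.0317
```

```bash
python3 st.py -.0 -.1525 .278 173.35
```

```text
t 12.7 grasp mach [ 0.0011 -0.1523  0.2804] rot [179.4  -0.5 173.5] F mach [-1.9  1.1 -0.6] w 0.0317 q [-8.  4. 23. 96. -2. 81. 99.]
knob ang 0.7 rad 0.0954
shift cm (tool) [ 0.09 -0.04  0.24] turn [ 0.63 -0.49  0.1 ]
```

Release, rise, clear to the side and look.

Request:
servo_tool --plan '[[0.6,[0,0,0],[0,0,0]],[0.6,[0,0,0],[0,0,0]],[0.6,[0,0,-3],[0,0,0]],[0.6,[0,0,-3.5],[0,0,0]],[0.6,[0,0,-3.5],[0,0,0]],[0.6,[3,-3,0],[0,0,0]],[0.6,[3,-3,0],[0,0,0]],[0.6,[3,-3,0],[0,0,0]],[0.6,[0,-3,0],[0,0,0]]]'

```text
time_s: 13.45
tool_pos: [0.422, -0.2595, 0.3687]
tool_rot: [179.6, 1.0, 174.4]
force: [0.4, -1.4, -0.1]
grip_width: 0.0522
```

```bash
python3 st.py; python3 - <<'E'
from h import *
S=Cam('side');T=Cam('top')
a=cv2.resize(S.im[170:340,225:395],None,fx=2.35,fy=2.35,interpolation=3);b=cv2.resize(T.im[155:325,220:390],None,fx=2.35,fy=2.35,interpolation=3)
cv2.imwrite('pics/g5.png',np.hstack([a,b]))
E
```

```text
t 13.45 grasp mach [-0.0796 -0.2701  0.3877] rot [179.6   1.  174.4] F mach [ 0.5 -1.3 -0.1] w 0.0522 q [ -2.  -4.  30.  91.   1.  92. 112.]
knob ang -21.5 rad 0.2178
```

View pics/g5.png

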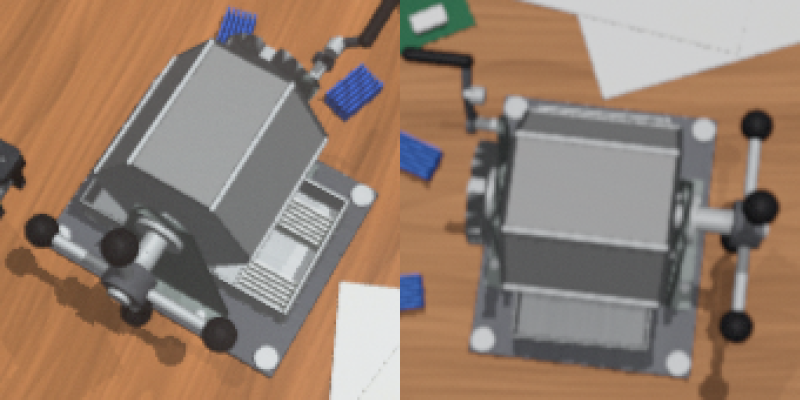

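```bash
python3 - <<'E'
from kn import *
S,T=Cam('side'),Cam('top')
kn([((276.1,274.7),(373.2,243.1)),((242.4,267.9),(363,293.3)),((318.6,312.1),(371.5,208.6))],S,T)
M=cv2.Rodrigues(np.array([0,0,np.radians(-6.65)]))[0];c=np.array([.532,-.0005,0])
for n,u in(('A',(225+305/2.35,170+222/2.35)),('B',(225+265/2.35,170+287/2.35))): print(n,(M.T@(S.plane(u,.038)-c)).round(3))
print('camera side in mach',(M.T@(S.C-c)).round(2),'top',(M.T@(T.C-c)).round(2))
E
```

```text
[-0.0006 -0.1526  0.2824] err 0.5 ang -0.3 rad 0.0974
[-0.0997 -0.1535  0.1824] err 0.3 ang -91.5 rad 0.0998
[ 0.1008 -0.1525  0.1801] err 0.9 ang 92.8 rad 0.1009
A [0.099 0.037 0.038]
B [ 0.099 -0.051  0.038]
camera side in mach [ 0.23 -0.37  1.2 ] top [-0.18 -0.04  1.21]
```

Barrel is within about 1° of 180. Two sinks are clearly in the tray and the third is not yet seen, so I zoom on the tray.

```bash
python3 - <<'E'
from h import *
S=Cam('side');T=Cam('top')
a=cv2.resize(S.im[235:310,310:385],None,fx=6,fy=6,interpolation=2);b=cv2.resize(T.im[270:315,255:345],None,fx=3.9,fy=3.9,interpolation=2)
b2=cv2.resize(T.im[195:240,255:345],None,fx=3.9,fy=3.9,interpolation=2)
b=np.vstack([b2,b]);b=cv2.copyMakeBorder(b,0,450-b.shape[0],0,0,0) if b.shape[0]<450 else b[:450]
m=np.hstack([a,b]);m=cv2.convertScaleAbs(m,alpha=1.3);cv2.imwrite('pics/g6.png',m)
E
```

```text
(no output)
```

View pics/g6.png

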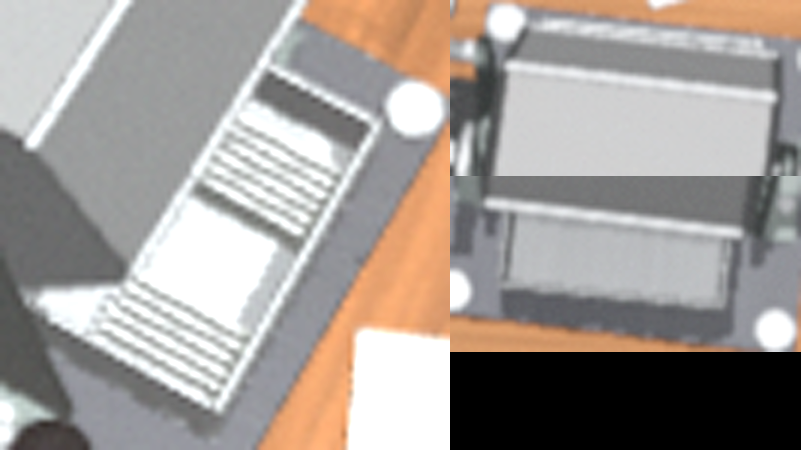

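The zoom shows two sinks against the +x wall of the tray. The third would lie under the barrel, out of both cameras' sight; with the port fully down nothing can hold it inside. Next is the latch: I check the predicted bar position against the image.

```bash
python3 - <<'E'
from h import *
S=Cam('side');T=Cam('top');M=cv2.Rodrigues(np.array([0,0,np.radians(-6.65)]))[0];c=np.array([.532,-.0005,0])
P=[c+M@[.0908,y,.317] for y in(.120,.144,.178)]
print(T.proj(P).round(1),S.proj(P).round(1),np.round(P,3))
for n,C,(x0,y0,x1,y1) in(('side',S,(340,130,420,215)),('top',T,(212,168,256,192))):
    k=np.zeros(C.im.shape[:2],'uint8');k[y0:y1,x0:x1]=(C.im[y0:y1,x0:x1].max(2)<40)
    _,_,st,ce=cv2.connectedComponentsWithStats(k)
    print(n,[(q.tolist(),e.round(1).tolist()) for q,e in zip(st[1:],ce[1:]) if q[4]>8])
E
python3 st.py .15 -.27 .42 83.35; python3 st.py .15 -.27 .42 263.35
```

```text
[[247.6 180.6]
 [236.  179.2]
 [219.6 177.2]] [[380.4 186.4]
 [385.7 177.9]
 [393.  166.2]] [[0.636 0.108 0.317]
 [0.639 0.132 0.317]
 [0.643 0.166 0.317]]
side []
top [([222, 176, 28, 8, 48], [235.9, 180.1])]
t 13.85 grasp mach [-0.0755 -0.2661  0.3851] rot [179.6   0.7 174.7] F mach [-0.5 -0.3 -0.1] w 0.0524 q [ -3.  -4.  29.  91.   1.  92. 111.]
knob ang -20.7 rad 0.2139
shift cm (tool) [-22.55  -0.91  -3.2 ] turn [ 0.89  0.26 91.34]
t 13.85 grasp mach [-0.0755 -0.2661  0.3851] rot [179.6   0.7 174.7] F mach [-0.5 -0.3 -0.1] w 0.0524 q [ -3.  -4.  29.  91.   1.  92. 111.]
knob ang -20.7 rad 0.2139
shift cm (tool) [-22.55  -0.91  -3.2 ] turn [ -0.26   0.89 -88.65]
```

Request:
servo_tool --plan '[[0.6,[0,0,-0.3],[0,0,-7.0]],[0.6,[0,0,-0.3],[0,0,-7.0]],[0.6,[0,0,-0.3],[0,0,-7.0]],[0.6,[0,0,-0.3],[0,0,-7.0]],[0.6,[0,0,-0.3],[0,0,-7.0]],[0.6,[0,0,-0.3],[0,0,-7.0]],[0.6,[0,0,-0.3],[0,0,-7.0]],[0.6,[0,0,-0.3],[0,0,-7.0]],[0.6,[0,0,-0.3],[0,0,-7.0]],[0.6,[0,0,-0.3],[0,0,-7.0]],[0.6,[0,0,-0.3],[0,0,-7.0]],[0.6,[0,0,-0.3],[0,0,-7.0]],[0.6,[0,0,0],[0,0,-4]]]'

```text
time_s: 14.93
tool_pos: [0.4481, -0.2026, 0.415]
tool_rot: [-177.5, -3.0, -121.2]
force: [-0.0, 1.5, 0.6]
grip_width: 0.0524
```

```bash
python3 st.py .0908 .158 .41 263.35
```

```text
t 14.93 grasp mach [-0.0602 -0.2092  0.4339] rot [-177.5   -3.  -121.2] F mach [-0.2  1.5  0.6] w 0.0524 q [-59. -17.  62.  88.  19.  99. 154.]
knob ang -13.6 rad 0.2561
shift cm (tool) [-39.84   1.62   0.24] turn [ -1.81  -3.49 -24.49]
```

That sense drives joint 7 toward its limit, so I reverse and use the other half-turn.

Request:
servo_tool --plan '[[0.6,[0,0,0],[0,0,7.0]],[0.6,[0,0,0],[0,0,7.0]],[0.6,[0,0,0],[0,0,7.0]],[0.6,[0,0,0],[0,0,7.0]],[0.6,[0,0,0],[0,0,7.0]],[0.6,[0,0,0],[0,0,7.0]],[0.6,[0,0,0],[0,0,7.0]],[0.6,[0,0,0],[0,0,7.0]],[0.6,[0,0,0],[0,0,7.0]],[0.6,[0,0,0],[0,0,7.0]],[0.6,[0,0,0],[0,0,7.0]],[0.6,[0,0,0],[0,0,7.0]],[0.6,[0,0,0],[0,0,7.0]],[0.6,[0,0,0],[0,0,7.0]],[0.6,[0,0,0],[0,0,7.0]],[0.6,[0,0,0],[0,0,7.0]]]'

```text
time_s: 16.27
tool_pos: [0.4622, -0.1727, 0.4149]
tool_rot: [-178.3, 4.0, 125.6]
force: [0.3, 0.7, 0.4]
grip_width: 0.0522
```

```bash
python3 st.py .0908 .158 .41 83.35
```

```text
t 16.27 grasp mach [-0.0499 -0.1778  0.4338] rot [-178.3    4.   125.6] F mach [0.2 0.7 0.4] w 0.0522 q [-39.  -9.  47.  88.  10.  96.  45.]
knob ang -11.3 rad 0.2538
shift cm (tool) [15.67 33.07  0.34] turn [-0.13  4.41 42.16]
```

Request:
servo_tool --plan '[[0.6,[0,2.0,0],[0,0.8,7.0]],[0.6,[0,2.0,0],[0,0.8,7.0]],[0.6,[0,2.0,0],[0,0.8,7.0]],[0.6,[0,2.0,0],[0,0.8,7.0]],[0.6,[0,2.0,0],[0,0.8,6.0]],[0.6,[0,2.0,0],[0,0.4,5]]]'

```text
time_s: 16.77
tool_pos: [0.5793, -0.1277, 0.4142]
tool_rot: [-180.0, -0.4, 85.9]
force: [-1.4, 0.1, 1.6]
grip_width: 0.0517
```

```bash
python3 st.py .0908 .158 .41 83.35
```

```text
t 16.77 grasp mach [ 0.0617 -0.121   0.4332] rot [-180.    -0.4   85.9] F mach [-1.4 -0.1  1.6] w 0.0517 q [-32.  14.  54.  73. -12.  99.  15.]
knob ang 14.0 rad 0.2558
shift cm (tool) [27.71  4.17  2.5 ] turn [-0.04 -0.37  2.59]
```

Request:
servo_tool --plan '[[0.6,[3.3,0.5,0.1],[0,0,0.8]],[0.6,[3.3,0.5,0.1],[0,0,0.8]],[0.6,[3.3,0.5,0.1],[0,0,0.8]],[0.6,[3.3,0.5,0.1],[0,0,0]],[0.6,[3.3,0.5,0.1],[0,0,0]],[0.6,[3.3,0.5,0.1],[0,0,0]],[0.6,[3.0,0.5,0.1],[0,0,0]],[0.6,[1.5,0.2,0.1],[0,0,0]],[0.6,[0,0,0],[0,0,0]]]'

```text
time_s: 17.52
tool_pos: [0.6497, 0.1312, 0.3955]
tool_rot: [-179.5, 0.2, 83.8]
force: [-0.3, 0.9, -2.4]
grip_width: 0.0522
```

```bash
python3 st.py .0908 .158 .318 83.35
```

```text
t 17.52 grasp mach [0.1018 0.1445 0.4145] rot [-179.5    0.2   83.8] F mach [-0.4  0.8 -2.4] w 0.0522 q [-44.  24.  48.  63. -18. 100.  -9.]
knob ang 23.9 rad 0.2511
shift cm (tool) [ 1.39 -0.99  9.66] turn [-0.52  0.2   0.44]
```

Request:
servo_tool --plan '[[0.6,[1.4,-1.0,1.0],[0,0,0.4]],[0.6,[0,0,2.3],[0,0,0]],[0.6,[0,0,2.5],[0,0,0]],[0.6,[0,0,2.0],[0,0,0]],[0.6,[0,0,1.2],[0,0,0]],[0.6,[0,0,0.2],[0,0,0]]]'

```text
time_s: 18.02
tool_pos: [0.6398, 0.1396, 0.3004]
tool_rot: [-179.6, 0.6, 83.3]
force: [1.2, 0.4, 0.4]
grip_width: 0.0522
```

```bash
python3 st.py .0908 .158 .317 83.35;python3 -c "
from h import *
S=Cam('side');T=Cam('top')
a=cv2.resize(S.im[130:250,330:430],None,fx=4,fy=4,interpolation=2);b=cv2.resize(T.im[140:260,200:300],None,fx=4,fy=4,interpolation=2);cv2.imwrite('pics/g7.png',np.hstack([a,b]))"
```

```text
t 18.02 grasp mach [0.0909 0.1518 0.3194] rot [-179.6    0.6   83.3] F mach [1.2 0.6 0.4] w 0.0522 q [-49.  23.  47.  76. -16.  89. -10.]
knob ang 34.1 rad 0.1623
shift cm (tool) [ 0.64 -0.    0.23] turn [-0.38  0.57 -0.09]
```

View pics/g7.png

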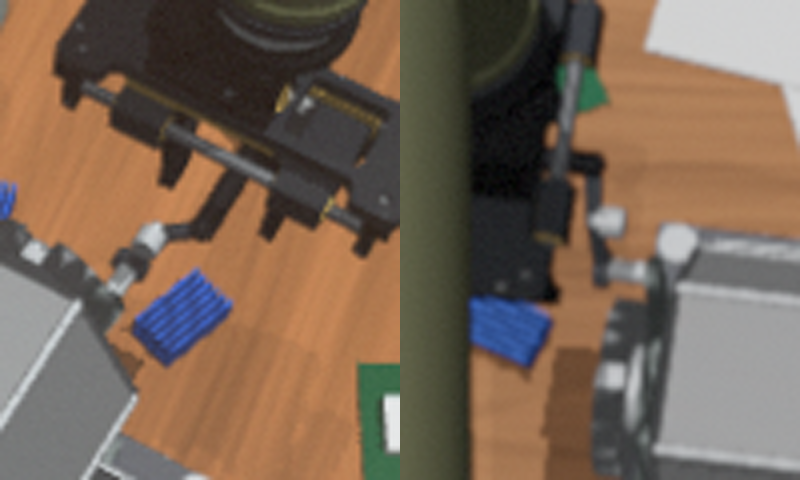

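The bar is between the fingers (side crop (235,180)). I close on it and start the arc.

Request:
servo_tool --plan '[[0.6,[0.5,0,0.5],[0,0,0]],[0.2,[0,0,0],[0,0,0]],[0,[0,0,0],[0,0,0]],[0,[0,0,0],[0,0,0]],[0,[0,0,0],[0,0,0]],[0,[0,-0.8,-0.3],[0,0,0]],[0,[0,-0.8,-0.28],[0,0,0]],[0,[0,-0.85,-0.14],[0,0,0]],[0,[0,-0.85,-0.1],[0,0,0]],[0,[0,-0.85,0.03],[0,0,0]],[0,[0,-0.85,0.08],[0,0,0]]]' --force 15

```text
time_s: 19.03
tool_pos: [0.5927, 0.1479, 0.312]
tool_rot: [179.4, 0.4, 83.0]
force: [1.4, -1.1, -1.1]
grip_width: 0.0136
```

```bash
sed -i "s/^print('knob.*/&\nprint('lever phi',np.degrees(np.arctan2(m[2]-.243,m[0]-.055)).round(1),'R',np.hypot(m[0]-.055,m[2]-.243).round(4))/" st.py; python3 st.py -.027 .158 .249 83.35
```

```text
t 19.03 grasp mach [0.0429 0.1545 0.331 ] rot [179.4   0.4  83. ] F mach [ 1.5 -0.9 -1.1] w 0.0136 q [-56.  15.  48.  83. -10.  87. -15.]
knob ang 16.4 rad 0.1522
lever phi 97.9 R 0.0888
shift cm (tool) [ 0.37 -7.1   8.12] turn [ 0.63  0.39 -0.33]
```

Request:
servo_tool --plan '[[0,[0,-0.9,0.5],[0,0,0]],[0,[0,-0.9,0.5],[0,0,0]],[0,[0,-0.78,0.45],[0,0,0]],[0,[0,-0.76,0.5],[0,0,0]],[0,[0,-0.66,0.55],[0,0,0]],[0,[0,-0.65,0.6],[0,0,0]],[0,[0,-0.52,0.7],[0,0,0]],[0,[0,-0.5,0.7],[0,0,0]]]'

```text
time_s: 19.7
tool_pos: [0.5336, 0.155, 0.2709]
tool_rot: [178.4, -0.2, 83.3]
force: [7.1, -0.4, -3.6]
grip_width: 0.0133
```

```bash
python3 st.py -.027 .158 .249 83.35
```

```text
t 19.7 grasp mach [-0.017   0.1545  0.2899] rot [178.4  -0.2  83.3] F mach [ 7.1  0.4 -3.6] w 0.0133 q [-63.   5.  47.  95.  -3.  80. -22.]
knob ang -9.2 rad 0.1063
lever phi 146.9 R 0.0859
shift cm (tool) [ 0.32 -1.17  4.07] turn [ 1.56 -0.21 -0.07]
```

Request:
servo_tool --plan '[[0,[0,-0.2,0.6],[0,0,0]],[0,[0,-0.2,0.6],[0,0,0]],[0,[0,-0.15,0.6],[0,0,0]],[0,[0,-0.1,0.5],[0,0,0]]]'

```text
time_s: 20.03
tool_pos: [0.5258, 0.156, 0.2466]
tool_rot: [178.4, -0.4, 83.4]
force: [1.4, -0.7, 0.9]
grip_width: 0.0135
```

```bash
python3 st.py -.027 .158 .249 83.35
```

```text
t 20.03 grasp mach [-0.0248  0.1546  0.2656] rot [178.4  -0.4  83.4] F mach [ 1.4 -0.5  0.9] w 0.0135 q [-63.   4.  46.  99.  -3.  77. -23.]
knob ang -17.1 rad 0.0843
lever phi 164.2 R 0.083
shift cm (tool) [ 0.32 -0.32  1.65] turn [ 1.61 -0.36  0.04]
```

Request:
servo_tool --plan '[[0,[0,-0.08,0.4],[0,0,0]],[0,[0,-0.05,0.4],[0,0,0]],[0,[0,0,0.4],[0,0,0]],[0,[0,0,0.4],[0,0,0]]]'

```text
time_s: 20.37
tool_pos: [0.5256, 0.1571, 0.2377]
tool_rot: [178.4, -0.7, 83.4]
force: [-6.6, -2.4, 21.3]
grip_width: 0.0134
```

```bash
python3 st.py -.027 .158 .249 83.35
```

```text
t 20.37 grasp mach [-0.0251  0.1555  0.2566] rot [178.4  -0.7  83.4] F mach [-6.2 -3.1 21.3] w 0.0134 q [-63.   4.  46.  99.  -3.  76. -23.]
knob ang -19.3 rad 0.0759
lever phi 170.3 R 0.0813
shift cm (tool) [ 0.22 -0.26  0.76] turn [ 1.62 -0.68  0.02]
```

Reaction is 21 N at about the home height. I release and check by pressing with shut fingertips on top of the bar; a tip height of about 0.256 means home and 0.272 means on the rim.

Request:
servo_tool --plan '[[0.45,[0,0,-0.1],[0,0,0]],[0.45,[0,0,-0.1],[0,0,0]],[0.45,[0,0,0],[0,0,0]],[0.45,[0,0,-2.0],[0.8,0,0]],[0.45,[0,0,-2.5],[0.8,0,0]],[0,[0,0,0],[0,0,0]],[0,[0,0,0],[0,0,0]],[0,[0,0,0],[0,0,0]],[0,[0,0,0],[0,0,0]]]'

```text
time_s: 21.12
tool_pos: [0.5192, 0.1572, 0.281]
tool_rot: [-179.1, -0.4, 83.4]
force: [0.1, -0.6, -0.1]
grip_width: 0.0199
```

```bash
python3 st.py -.027 .156 .277 83.35
```

```text
t 21.12 grasp mach [-0.0307  0.1551  0.3   ] rot [-179.1   -0.4   83.4] F mach [ 0.2 -0.6 -0.1] w 0.0199 q [-63.   5.  47.  94.  -4.  83. -22.]
knob ang -15.0 rad 0.119
lever phi 146.4 R 0.1029
shift cm (tool) [0.07 0.44 2.29] turn [-0.9  -0.38  0.06]
```

Request:
servo_tool --plan '[[0,[0,0.4,0],[-0.9,0,0]],[0,[0,0,0],[0,0,0]],[0,[0,0,0.6],[0,0,0]],[0,[0,0,0.6],[0,0,0]],[0,[0,0,0.5],[0,0,0]],[0,[0,0,0.3],[0,0,0]],[0,[0,0,0.2],[0,0,0]]]'

```text
time_s: 21.7
tool_pos: [0.5219, 0.157, 0.2556]
tool_rot: [-179.9, -0.3, 83.4]
force: [-6.9, -1.3, 23.7]
grip_width: 0.0004
```

```bash
python3 st.py -.027 .156 .277 83.35
```

```text
t 21.7 grasp mach [-0.0282  0.1551  0.2746] rot [-179.9   -0.3   83.4] F mach [-6.7 -2.1 23.7] w 0.0004 q [-63.   5.  47.  97.  -4.  80. -22.]
knob ang -17.5 rad 0.0939
lever phi 159.2 R 0.089
shift cm (tool) [ 0.08  0.13 -0.24] turn [-0.1  -0.32  0.1 ]
```

The tip sits at 0.2556 under load, so the roller is home. I retreat and verify by picture.

Request:
servo_tool --plan '[[0,[0,0,-1.0],[0,0,0]],[0,[0,0,-3.5],[0,0,0]],[0,[0,0,-3.5],[0,0,0]],[0,[0,0,-3.5],[0,0,0]],[0,[3.5,0,0],[0,0,0]],[0,[3.5,0,0],[0,0,0]],[0,[3.5,0,0],[0,0,0]],[0,[3.5,-1,0],[0,0,0]],[0,[3.5,-1,0],[0,0,0]],[0,[3.5,-1,0],[0,0,0]],[0,[0,0,0],[0,0,0]],[0,[0,0,0],[0,0,0]]]'

```text
time_s: 22.7
tool_pos: [0.5183, 0.3747, 0.378]
tool_rot: [180.0, -0.5, 83.0]
force: [1.5, -1.4, -0.7]
grip_width: 0.0005
```

```bash
python3 st.py; python3 - <<'E'
from h import *
S=Cam('side');T=Cam('top');M=cv2.Rodrigues(np.array([0,0,np.radians(-6.65)]))[0];c=np.array([.532,-.0005,0])
for phi in(175.8,164.3):
    P=[c+M@[.055+.082*np.cos(np.radians(phi)),y,.243+.082*np.sin(np.radians(phi))] for y in(.120,.178)]
    print(phi,'side',S.proj(P).round(1).tolist(),'top',T.proj(P).round(1).tolist())
A=np.radians(np.arange(-6,6.1,1));print('knob x per deg top',[ (int(round(np.degrees(a))),T.proj(c+M@[.1*np.sin(a),-.153,.184+.1*np.cos(a)])[0].round(1).tolist()) for a in A[::3]])
a=cv2.resize(S.im[160:330,225:395],None,fx=2.35,fy=2.35,interpolation=3);b=cv2.resize(T.im[155:325,220:390],None,fx=2.35,fy=2.35,interpolation=3)
cv2.imwrite('pics/g8.png',np.hstack([a,b]))
E
```

```text
t 22.7 grasp mach [-0.057   0.3709  0.397 ] rot [180.   -0.5  83. ] F mach [ 1.6 -1.3 -0.7] w 0.0005 q [-69.  18.  42.  70. -12.  95. -36.]
knob ang -15.1 rad 0.2195
lever phi 126.0 R 0.1904
175.8 side [[331.6, 177.8], [344.1, 159.4]] top [[244.0, 242.4], [217.4, 239.1]]
164.3 side [[332.9, 174.8], [345.6, 156.1]] top [[243.1, 239.7], [216.0, 236.4]]
knob x per deg top [(-6, [372.8, 247.5]), (-3, [373.1, 245.0]), (0, [373.4, 242.5]), (3, [373.6, 240.1]), (6, [373.8, 237.7])]
```

View pics/g8.png

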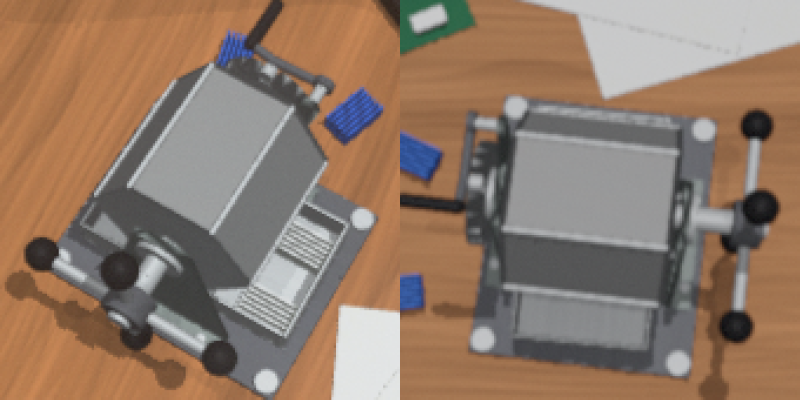

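The picture shows the bar end at top (246.8,243.1), against (244.0,242.4) predicted for home, and at side (332.7,177.9), against (331.6,177.8). The top knob is at about 0°, so the barrel is at 180°. The bystanders have not moved. I hand in.

```bash
python3 -c "
from cell import env
print(env.sign_off())"
```

```text
the job is handed in; nothing more can be done
None
```

I turned the barrel until its port faced straight down, locked it with the latch, and handed the job in. One point is unconfirmed: I saw only two of the three heat sinks in the tray.

- **Barrel:** I turned it from about +27° to 180° using the star handle. The knob slipped out of the grip once and I gripped it again. The last measurement puts the barrel within about 1° of straight down.
- **Latch:** I swung the lever over and pressed it down. With about 24 N on the bar, more than the suggested 5 to 12 N, my fingertip stopped at a height of 0.2556 m; the home position predicts 0.256 m. Both cameras agree with the roller being home.
- **Heat sinks:** Two are clearly in the tray. The third would be under the barrel, where neither camera can see. I assume it dropped, because with the port straight down the walls are too steep to hold it, but I did not confirm it.
- **Bystanders:** The machine-area pictures showed nothing disturbed. I did not take a last full-bench view of the cover, meter, tape and supply, but the arm stayed high on its passes and came nowhere near them.
- **Limits:** Joint 7 came to its range limit (reading 154°, limit 154.24°) during one wrong-way turn, which I reversed. The run took about 23 s of the 72 s allowed, and the highest force reading was about 24 N.

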